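# Clamp a wooden blank in the cam vice

### The arm

A 7-joint arm with a two-finger parallel gripper is mounted at the origin on the work surface. World frame = base frame: x ahead of the robot, y to its left, z up, the work surface at z = 0. Lengths are in mm, angles in rad, forces in N, time in s.
With the tool pointing down it reaches from about 350 to 900 mm from the base axis. Payload 7.2 kg.
Tool frame: the origin (TCP) lies on the centre line of the jaws, within the pads' length; the fingertips stand 11 mm ahead of it and the grasp point (between the pads) lies 8 mm behind it; z points along the fingers, y is the line along which they close (so a half turn about z gives the same grasp; the last joint's range is limited). The gripper opens to 85 mm and grips with 20 to 120 N. Pads are 22 mm wide; open, the fingers measure 114 mm over their backs; the gripper's body (76 mm by 85 mm) begins 54 mm behind the grasp point. The pads swing forward as they close: fully open they stand 13 mm farther back than shut.
Start: joints at [-0.068, 0.411, -0.013, 1.596, 0.006, 1.134, -0.082], TCP at [625.003, -0.011, 242.297] pointing down, gripper open.
Joint ranges: [-2.95, 2.95], [-0.29, 1.99], [-1.47, 1.44], [0.14, 2.54], [-1.03, 4.17], [0.13, 1.85], [-2.86, 2.86]. Speed limits (rad/s): [2.39, 2.39, 3.01, 3.01, 3.14, 3.14, 3.14].

### API

Orientations are given as a unit quaternion [w, x, y, z].
In Python, from cell import bot gives the robot as it stands.
- The arm moves only by the shell command python3 -m inch 'ROWS' [FORCE]. ROWS is text: rows parted by semicolons, each of 7 numbers parted by spaces: the shift along the tool's x, y, z in mm, then the turn, a rotation vector about the tool's x, y, z in rad, then the finger opening in mm, from 0 to 85.4. A call has 1 to 12 rows; each row shifts and turns the commanded pose from where the row before left it, along the tool's axes as they then stand; what a row does not reach is not made up. A row lasts 1/10 s, in which the tool goes at most 50 mm and 8.59 degrees, less where a joint would pass 70% of its speed; a pose out of reach is approached as far as the arm can. A call with a gripper value outside its range is refused whole. The fingers move at their own pace and stop on an object; FORCE is the grip in N (left out, the last holds). Time passes only in rows, so rows that do not move let the fingers close. It gives the time, the measured TCP pose, the force, the opening and the grip force at its end, in the units of the state.
- bot.state(): the state, without advancing time (a new reading comes with each control period).
- bot.camera(name): name is "scene" or "side" or "wrist"; returns the picture (420x560x3 uint8, red, green, blue); there is no depth.
- bot.camera_model(name): a dict with "fx", "fy", "cx", "cy" (pixels), "k1" (the pictures are not rectified: a ray, as slopes to the right and down, at radius r is drawn at 1 + k1 r^2 times it, then the intrinsics apply), "eye" and "orientation" of the camera in the world. Camera axes: x right, y up, looking along -z (the intrinsics and any distortion apply to the point x, -y, -z); pixel columns grow to the right and rows downward; lengths in mm; the calibration is good to about 2 mm. A picture is of the moment at which its call begins: read the wrist's pose just before it. camera_model takes no time and is no camera call; for the wrist camera it gives the pose at the moment of the call.
- bot.close_job(): hands the job in; it is judged then, once.
The state is a dict: "clock": time; "joint_pos": joint angles; "dq": joint speeds; "joint_torque": joint torques, N m; "tcp_pos": TCP position; "ee_rot": TCP orientation; "ft_force": force on the tool from outside, world axes, zero at the start; "wrist_torque": the same for the moment, N m; "width": finger opening in mm; "gripper_force": force on a finger pad.
Only numpy, scipy, OpenCV 4.12 (cv2) and the standard library are available. Lean on these libraries where they do the work, as an engineer would, in place of code of your own. Each camera call takes 0.05 s, during which the arm holds its last target. There are 200 camera calls.

### The job

Take the thicker of the two wooden blanks out of the stock tray and set it flat on the bed of the cam vice, centred between the sprung stop and the jaw. Then turn the cam by its grip until its nose points straight at the jaw, so that the blank is clamped squarely against the sprung stop, and let go. Leave the thinner blank lying in the tray and the other things on the bench where they are.

Things in the scene. Friction and masses are not known exactly. Their poses are not given: they have to be found in the camera images.
- vice: Aluminium cam vice fixed to the bench; base plate 12 mm thick, x -115 to +81 mm, y +-42 mm. Origin on the bench under the bed's middle, z up, x = clamp axis: from -x to +x come cam, jaw, bed, sprung stop, fence. Jaw, stop and fence are 56 mm wide (y +-28 mm), tops 50 mm above the bench: higher than a blank on the bed.
- bed (a point): Middle of the bed's top, 12 mm above the bench, axes as the vice. With the nose turned away the gap runs from the jaw's face at x = -25 mm to the stop's at +25 mm: no room there for fingers beside a blank, so it goes in held by its two ends, which point along y, where the bed is open.
- cam (a joint): Angle of the dark steel cam about its upright pivot at vice x = -67.5 mm, y = 0; it is the nose's direction in the vice frame, anticlockwise from above positive. 0: nose straight at the jaw, the high point. Range -0.8 to 2.9, starts at 1.6 to 2.6. Below 1.1 the nose pushes the jaw, up to 13.5 mm. Friction 0.15 N m: stays where left. It can overshoot, and the jaw then springs back.
- cam_grip (a point): On the pivot axis, 76 mm above the bench, where to hold the cam's grip: a bright aluminium bar 50 mm long, 14 mm thick, 36 mm high (56 to 92 mm above the bench) on a 20 mm stem, centred on the pivot and lying along the nose's direction. x = direction of the nose, y = across the bar.
- cam_nose (a point): Tip of the cam's rounded nose (the high point), 36 mm from the pivot and 25 mm above the bench; the cam's round side has a radius of 22 mm.
- stop (a joint): How far the sprung stop (steel plate 10 mm thick in front of the fence) is pushed in along vice +x, m. 0 = free; it takes about 3 N to start it and 1.5 N per mm. About 0.0035 with the thick blank fully clamped.
- tray: Plywood stock tray fixed to the bench, a channel open at both ends: 210 (x) x 84 (y) mm, floor 6 mm thick, side walls 7 mm thick, tops at 46 mm. Origin on the bench under its middle. The blanks lie across it about 50 mm either side of the middle, in either order, ends 5 mm from the walls: they can be held only across their short side, fingers along the tray.
- thick_blank: The thicker wooden blank, 40 (x) x 60 (y) x 30 (z) mm, about 60 g. Origin at the centre of its underside. In the vice its 40 mm side lies along the clamp axis and its 60 mm ends point to the open sides.
- thin_blank: The thinner wooden blank, 26 (x) x 60 (y) x 30 (z) mm, about 40 g, same wood. Origin at the centre of its underside. It stays in the tray.
- ruler: Steel ruler lying flat, 30 (x) x 300 (y) x 4 mm. Origin at the centre of its underside. Bystander.
- bin: Open orange plastic bin, 90 (x) x 130 (y) x 50 mm. Origin at the centre of its underside. Bystander.
- pencil_cup: Dark steel cup of pencils, 72 mm across, 95 mm high, pencils to 155 mm. Origin at the centre of its underside. Bystander.
Not all that is in view belongs to the job. What is shaped like the thick_blank but red is not meant.

How it is judged (in metres and radians):
On the way:
1. the thick blank lies flat on the vice's bed between jaw and stop, let go, with the cam not yet turned home (x of thick_blank in the frame of vice between -0.014 and 0.016 m and y of thick_blank in the frame of vice between -0.012 and 0.012 m and z of thick_blank in the frame of vice between 0.009 and 0.0145 m and angle between thick_blank's own z axis and vertical below 0.1 rad and contact force between the fingers and thick_blank below 0.2 N and value of joint cam above 1.2 rad), for 0.2 s.
At the end, for the whole second after the job is handed in: Thick blank flat on the bed, within 12 mm of the middle across the vice, square within 0.08 rad, pressing the sprung stop in by over 2 mm; cam at rest within 0.2 rad of its high point; thin blank flat on the tray's floor; all at rest (x of thick_blank in the frame of vice between -0.014 and 0.016 m and y of thick_blank in the frame of vice between -0.012 and 0.012 m and z of thick_blank in the frame of vice between 0.009 and 0.0145 m and angle between each of thick_blank, thin_blank's own z axis and vertical below 0.1 rad and angle between the x axis of thick_blank and the x axis of vice, either way round below 0.08 rad and value of joint cam between -0.2 and 0.2 rad and value of joint stop above 0.002 m and velocity of joint cam between -0.05 and 0.05 rad/s and linear speed of thick_blank below 0.02 m/s and horizontal distance between thin_blank and tray below 0.095 m and z of thin_blank in the frame of tray below 0.01 m); the robot touches nothing.
It fails at once if the ruler, the bin or the pencil cup is moved by more than 20 mm (distance of any of ruler, bin, pencil_cup from where it was at the start of the episode above 0.02 m).
It fails at once if the thin blank is taken out of the tray (lifted by more than 20 mm) (z of thin_blank in the frame of tray above 0.026 m).
It also fails if it takes over 69 s, if anything falls off the work surface, if the arm or the gripper's body presses on something with over 40 N, if the wrist force passes 120 N, or if a joint passes its speed limit or range.

## Working session

There is one attempt and no reset: what is moved stays moved. The work goes in short steps, Python scripts to look and compute and a shell command to move; the robot and the scene stay as the last step left them, time stands still between calls to the robot, and variables do not carry over. Pictures are saved under pics/ and viewed, at most 10 in all, crops included, and the job is handed in when it is done.

```bash
mkdir -p pics; ls; python3 - <<'E'
from cell import bot
import cv2,json
for n in("scene","side"):
    cv2.imwrite(f"pics/{n}0.png",bot.camera(n)[:,:,::-1]); print(n,bot.camera_model(n))
print(bot.camera_model("wrist")); print(bot.state())
E
```

```text
pics
scene {'fx': 471.59323450014375, 'fy': 471.59323450014375, 'cx': 290.3892577838561, 'cy': 212.53311198670914, 'k1': 0.05051768429984425, 'eye': array([1264.91609968,   63.37394996,  837.8164559 ]), 'orientation': array([0.67330804, 0.24826913, 0.24258638, 0.65281741])}
side {'fx': 482.67799366912243, 'fy': 482.67799366912243, 'cx': 269.6921538392896, 'cy': 199.7881889019, 'k1': -0.14679521196665343, 'eye': array([  4.92184996, 811.95005149, 833.20078309]), 'orientation': array([-0.32446354, -0.15329753,  0.40157278,  0.84259277])}
{'fx': 327.2616510907646, 'fy': 327.2616510907646, 'cx': 276.6447647631224, 'cy': 213.4307162203884, 'k1': -0.01217672680706901, 'eye': array([624.92507842,  68.15864415, 373.12262877]), 'orientation': array([ 9.90722776e-01, -1.35896592e-01,  5.12371904e-04,  4.84306567e-04])}
{'clock': 0.1, 'joint_pos': array([-0.06817616,  0.41180394, -0.01270987,  1.59691981,  0.00560229,
        1.13430899, -0.08217344]), 'dq': array([ 0.00072007, -0.00211341, -0.00069697, -0.00439603, -0.00025054,
       -0.00066474,  0.0012406 ]), 'joint_torque': array([ 4.07594271e-03, -6.01830769e+01,  6.85093571e-01, -3.00088871e+01,
        1.40752629e-02,  6.54632138e-03,  2.04316666e-05]), 'tcp_pos': array([ 6.24588675e+02, -5.22792431e-02,  2.41563715e+02]), 'ee_rot': array([-4.59233347e-04,  7.07097511e-01,  7.07115703e-01, -5.31255570e-04]), 'ft_force': array([-0.22885431, -0.57405311, -0.01444763]), 'wrist_torque': array([ 0.03125189, -0.04682827, -0.0077876 ]), 'gripper_force': 0.0, 'width': 85.07161907714419}
```

View pics/scene0.png

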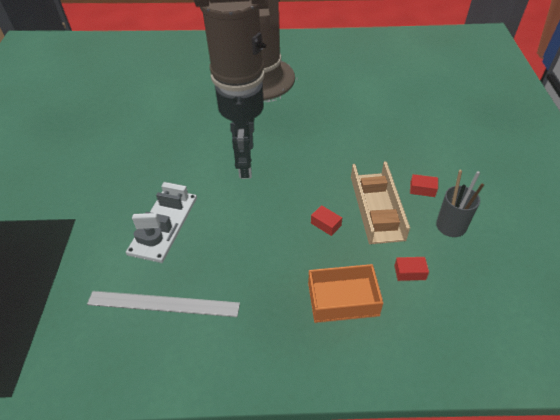

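View pics/side0.png

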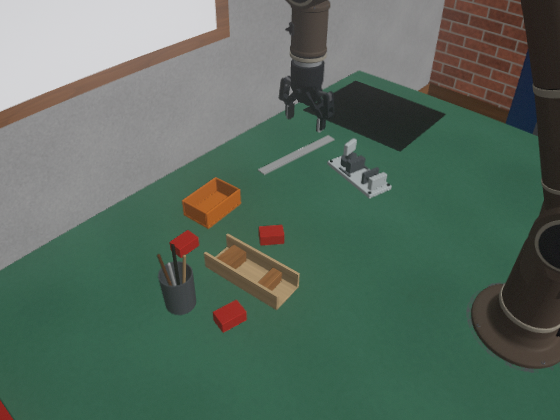

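The scene view shows the vice around (163,222), with the cam end near (148,232) and the fence at (174,190). The tray is around (380,205), with blanks at (375,184) and (385,220). I'll enlarge both.

```bash
cat > h.py <<'E'
import numpy as np,cv2
from scipy.spatial.transform import Rotation as R
def rot(q): return R.from_quat(np.r_[q[1:],q[0]]).as_matrix()
def K(m): return np.array([[m['fx'],0,m['cx']],[0,m['fy'],m['cy']],[0,0,1.]]),np.array([m['k1'],0,0,0.])
def plane(m,uv,z):
    k,d=K(m); p=cv2.undistortPoints(np.array(uv,float).reshape(-1,1,2),k,d)[:,0]
    r=np.c_[p[:,0],-p[:,1],-np.ones(len(p))]@rot(m['orientation']).T
    e=np.asarray(m['eye']); return e+r*((np.asarray(z)-e[2])/r[:,2])[:,None]
def proj(m,P):
    k,d=K(m); c=(np.atleast_2d(P)-m['eye'])@rot(m['orientation'])*[1,-1,-1]
    return cv2.projectPoints(c,np.zeros(3),np.zeros(3),k,d)[0][:,0]
E
python3 - <<'E'
import cv2,numpy as np
a=cv2.imread("pics/scene0.png")
f=lambda c:cv2.resize(c,None,fx=4,fy=4,interpolation=cv2.INTER_CUBIC)
cv2.imwrite("pics/crop0.png",np.hstack([f(a[165:275,115:215]),f(a[150:260,325:425])]))
E
```

```text
(no output)
```

View pics/crop0.png

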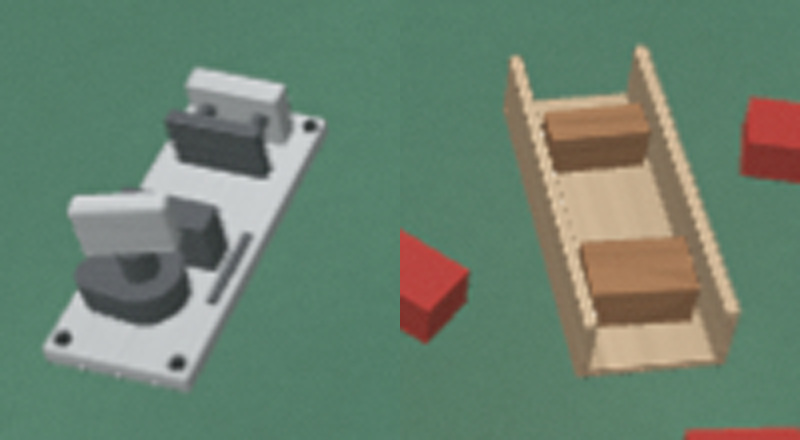

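The thick blank is the lower one in the crop, nearer the camera: its top face is about 53 px deep against 32 px for the other.

```bash
python3 - <<'E'
from h import *
from cell import bot
m=bot.camera_model("scene")
L=lambda a:np.array(a)/4.+[115,165]; T=lambda a:(np.array(a)-[400,0])/4.+[325,150]
np.set_printoptions(precision=1,suppress=True)
v=plane(m,L([[45,348],[187,382],[325,122]]),12.*np.ones(3)); print("vice",v)
x=(v[2]-v[1]);print("len,wid",np.linalg.norm(x),np.linalg.norm(v[0]-v[1]),"yaw",np.arctan2(x[1],x[0])); 
u=x/np.linalg.norm(x); y=np.array([-u[1],u[0],0]); c=(v[0]+v[2])/2
bed=c+u*17; print("bed",bed,"pivot",bed-u*67.5)
t=plane(m,T([[515,58],[642,46],[737,308],[588,325]]),46.*np.ones(4)); print("tray",t,t.mean(0))
b=plane(m,T([[582,243],[686,238],[698,290],[592,295]]),36.*np.ones(4)); print("thick",b,b.mean(0),[np.linalg.norm(b[i]-b[i-1]) for i in range(4)])
b=plane(m,T([[545,112],[640,106],[648,134],[553,141]]),36.*np.ones(4)); print("thin",b.mean(0),[np.linalg.norm(b[i]-b[i-1]) for i in range(4)])
g=plane(m,L([[70,212],[75,198],[165,195],[178,210]]),92.*np.ones(4)); print("grip",g,g.mean(0))
for k,P in dict(thick=b.mean(0),bed=bed).items(): print(k,np.linalg.norm(P[:2]))
E
```

```text
vice [[ 656.9 -272.2   12. ]
 [ 681.7 -193.5   12. ]
 [ 496.3 -139.6   12. ]]
len,wid 193.07495291924684 82.58834940971617 yaw 2.8586441688784126
bed [ 560.3 -201.2   12. ] pivot [ 625.1 -220.    12. ]
tray [[437.9 239.5  46. ]
 [430.1 317.6  46. ]
 [635.1 335.5  46. ]
 [644.2 254.3  46. ]] [536.8 286.7  46. ]
thick [[577.9 261.7  36. ]
 [576.1 320.3  36. ]
 [613.9 320.2  36. ]
 [615.6 261.9  36. ]] [595.9 291.   36. ] [np.float64(37.666207729826965), np.float64(58.65886350834865), np.float64(37.77860910078927), np.float64(58.37513506255414)]
thin [484.7 283.4  36. ] [np.float64(24.09038033970446), np.float64(57.24866927967444), np.float64(23.32557505933715), np.float64(56.63382665198271)]
grip [[ 629.8 -243.9   92. ]
 [ 620.4 -243.1   92. ]
 [ 619.8 -197.3   92. ]
 [ 630.2 -189.1   92. ]] [ 625.1 -218.4   92. ]
thick 561.4323963624238
bed 595.2847179807936
```

```bash
python3 -m inch '36 -4 11 0 0 0 85; 36 -4 11 0 0 0 85; 36 -4 11 0 0 0 85; 36 -4 11 0 0 0 85; 36 -4 11 0 0 0 85; 36 -3 11 0 0 0 85; 36 -3 11 0 0 0 85; 39 -3 13 0 0 0 85; 0 0 0 0 0 0 85; 0 0 0 0 0 0 85' 40
python3 - <<'E'
from h import *
from cell import bot
m=bot.camera_model("wrist"); cv2.imwrite("pics/w1.png",bot.camera("wrist")[:,:,::-1]); np.save("w1.npy",m,allow_pickle=True); print(m['eye'])
E
```

```text
clock: 1.1
tcp_pos: [595.0, 292.0, 151.1]
ee_rot: [-0.0, 0.706, 0.708, -0.001]
ft_force: [0.6, -1.0, 0.7]
width: 85.0
gripper_force: 0.0
[595.19750825 360.31990193 282.67303969]
```

View pics/w1.png

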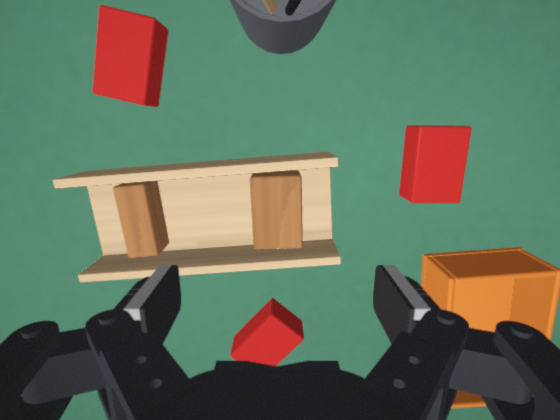

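The wrist view shows the thick blank at columns 252–302, rows 173–247, and the thin one at left around (140,218). Both lie between the walls.

```bash
python3 - <<'E'
from h import *
m=np.load("w1.npy",allow_pickle=True).item(); np.set_printoptions(precision=1,suppress=True)
b=plane(m,[[252,176],[300,174],[302,246],[253,247]],36.*np.ones(4)); print(b,b.mean(0))
t=plane(m,[[55,183],[337,160],[340,261],[80,279]],46.*np.ones(4)); print(t,t.mean(0))
E
```

```text
[[576.3 320.6  36. ]
 [612.6 322.2  36. ]
 [615.6 264.   36. ]
 [576.1 263.   36. ]] [595.1 292.4  36. ]
[[431.6 316.6  46. ]
 [638.3 334.   46. ]
 [644.8 255.4  46. ]
 [437.8 238.8  46. ]] [538.1 286.2  46. ]
```

```bash
python3 -m inch '0 0 25 0 0 0 85; 0 0 25 0 0 0 85; 0 0 25 0 0 0 85; 0 0 25 0 0 0 85; 0 0 20 0 0 0 85; 0 0 8 0 0 0 85; 0 0 0 0 0 0 30; 0 0 0 0 0 0 30; 0 0 0 0 0 0 30; 0 0 0 0 0 0 30; 0 0 0 0 0 0 30; 0 0 0 0 0 0 30' 40
```

```text
clock: 2.35
tcp_pos: [597.0, 291.3, 25.9]
ee_rot: [0.0, 0.707, 0.707, 0.001]
ft_force: [-0.5, 0.1, 6.4]
width: 39.5
gripper_force: 42.2
```

```bash
python3 -m inch '0 0 -20 0 0 0 30; 0 0 -40 0 0 0 30; 0 0 -30 0 0 0 30; -35 0 0 0 0 0 30; -40 0 0 0 0 0 30; -40 0 0 0 0 0 30; -40 0 0 0 0 0 30; -40 0 0 0 0 0 30; -40 0 0 0 0 0 30; -25 0 0 0 0 0 30; 0 0 0 0 0 0 30; 0 0 0 0 0 0 30'
python3 -m inch '0 0 25 0 0 0 30; 0 0 25 0 0 0 30; 0 0 20 0 0 0 30; 0 0 10 0 0 0 30; 0 0 0 0 0 0 30; 0 0 0 0 0 0 30'
```

```text
clock: 3.55
tcp_pos: [596.1, 30.6, 114.6]
ee_rot: [0.0, 0.708, 0.707, 0.0]
ft_force: [-0.5, 0.4, -0.8]
width: 39.2
gripper_force: 41.4
clock: 4.15
tcp_pos: [596.4, 31.9, 34.9]
ee_rot: [0.0, 0.707, 0.707, 0.0]
ft_force: [-0.2, -0.3, -0.3]
width: 39.3
gripper_force: 41.4
```

```bash
python3 -m inch '0 0 6 0 0 0 30; 0 0 4 0 0 0 30; 0 0 3 0 0 0 30; 0 0 0 0 0 0 30; 0 0 0 0 0 0 30'
python3 - <<'E'
from h import *
from cell import bot
cv2.imwrite("pics/side1.png",cv2.resize(bot.camera("side")[60:260,230:430][:,:,::-1],None,fx=3,fy=3,interpolation=cv2.INTER_CUBIC))
E
```

```text
clock: 4.65
tcp_pos: [596.0, 30.9, 21.3]
ee_rot: [0.0, 0.707, 0.707, 0.0]
ft_force: [0.4, 0.6, 0.1]
width: 39.1
gripper_force: 41.4
```

View pics/side1.png

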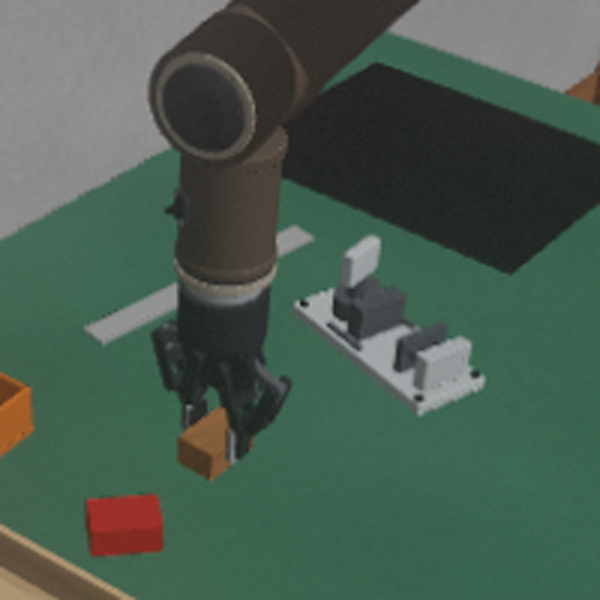

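The blank is held level just above the bench, at about (210,445) in the crop. I'll lower it the last 2 mm, let go, rise and turn 90°.

```bash
python3 -m inch '0 0 2 0 0 0 30; 0 0 0 0 0 0 30; 0 0 0 0 0 0 85; 0 0 0 0 0 0 85; 0 0 0 0 0 0 85; 0 0 0 0 0 0 85; 0 0 -25 0 0 0 85; 0 0 -35 0 0 0 85; 0 0 -35 0 0 0 85; 0 0 -35 0 0 0 85; 0 0 0 0 0 0 85'
python3 - <<'E'
from h import *
from cell import bot
m=bot.camera_model("wrist"); cv2.imwrite("pics/w2.png",bot.camera("wrist")[:,:,::-1]); np.save("w2.npy",m,allow_pickle=True); print(m['eye'])
E
```

```text
clock: 5.8
tcp_pos: [599.0, 31.2, 154.5]
ee_rot: [0.003, 0.707, 0.707, 0.003]
ft_force: [-0.1, -0.4, -0.3]
width: 84.9
gripper_force: 0.0
[598.00358472  99.30623217 286.13420834]
```

View pics/w2.png

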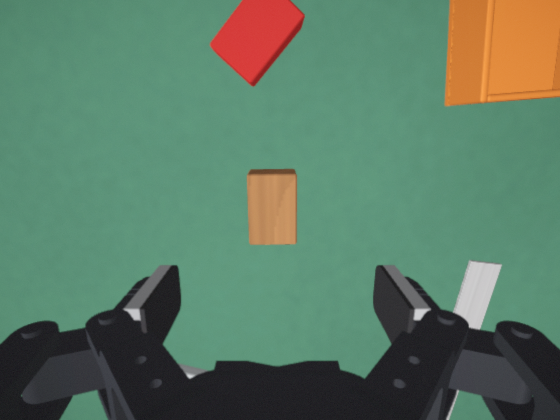

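The blank is flat on the bench and square to the view, top corners (248,174), (296,174), (297,244) and (250,245).

```bash
python3 - <<'E'
from h import *
m=np.load("w2.npy",allow_pickle=True).item(); np.set_printoptions(precision=1,suppress=True)
b=plane(m,[[248,174],[296,174],[297,244],[250,245]],30.*np.ones(4)); print(b,b.mean(0))
E
python3 -m inch '0 0 0 0 0 -0.145 85; 0 0 0 0 0 -0.145 85; 0 0 0 0 0 -0.145 85; 0 0 0 0 0 -0.145 85; 0 0 0 0 0 -0.145 85; 0 0 0 0 0 -0.145 85; 0 0 0 0 0 -0.145 85; 0 0 0 0 0 -0.145 85; 0 0 0 0 0 -0.145 85; 0 0 0 0 0 -0.145 85; 0 0 0 0 0 -0.12 85; 0 0 0 0 0 0 85'
```

```text
[[577.8  60.2  30. ]
 [615.5  60.2  30. ]
 [617.3   1.5  30. ]
 [578.1   0.7  30. ]] [597.2  30.6  30. ]
clock: 7.05
tcp_pos: [595.3, 30.8, 147.9]
ee_rot: [-0.001, -0.0, 1.0, 0.0]
ft_force: [0.2, 0.3, -0.3]
width: 84.9
gripper_force: 0.0
```

```bash
python3 -m inch '0 0 30 0 0 0 85; 0 0 30 0 0 0 85; 0 0 30 0 0 0 85; 0 0 25 0 0 0 85; 0 0 14 0 0 0 85; 0 0 5 0 0 0 85; 0 0 0 0 0 0 50; 0 0 0 0 0 0 50; 0 0 0 0 0 0 50; 0 0 0 0 0 0 50; 0 0 0 0 0 0 50' 40
python3 -m inch '0 0 -25 0 0 0 50; 0 0 -40 0 0 0 50; 0 0 -40 0 0 0 50; 0 0 0 0 0 0.142 50; 0 0 0 0 0 0.141 50; 0 0 0 0 0 0 50; 0 0 0 0 0 0 50'
python3 -c "
from cell import bot
print(bot.state()['ee_rot'],bot.state()['joint_pos'])"
```

```text
clock: 8.15
tcp_pos: [596.8, 31.0, 16.5]
ee_rot: [0.001, 0.001, 1.0, 0.0]
ft_force: [-1.7, 0.1, 6.3]
width: 59.3
gripper_force: 44.9
clock: 8.85
tcp_pos: [595.8, 31.0, 120.2]
ee_rot: [-0.0, 0.139, 0.99, -0.0]
ft_force: [-0.2, 0.7, -1.6]
width: 59.1
gripper_force: 44.1
[-7.23628483e-05  1.39316017e-01  9.90247952e-01 -1.88008877e-04] [ 0.12003687  0.51744249 -0.34384445  1.77150987  0.21667479  0.89002358
  0.9718829 ]
```

```bash
python3 -m inch '0 -20 -20 0 0 0 50; -5 -35 -20 0 0 0 50; -5 -40 0 0 0 0 50; -5 -40 0 0 0 0 50; -5 -40 0 0 0 0 50; -5 -38 0 0 0 0 50; -5 -20 0 0 0 0 50; 0 0 0 0 0 0 50; 0 0 0 0 0 0 50'
python3 - <<'E'
from h import *
from cell import bot
m=bot.camera_model("wrist"); cv2.imwrite("pics/w3.png",bot.camera("wrist")[:,:,::-1]); np.save("w3.npy",m,allow_pickle=True); print(m['eye'],bot.state()['tcp_pos'])
E
```

```text
clock: 9.75
tcp_pos: [559.3, -201.0, 159.8]
ee_rot: [-0.0, 0.141, 0.99, 0.0]
ft_force: [-0.7, 0.1, -0.6]
width: 59.3
gripper_force: 44.1
[ 493.84978253 -182.29691618  291.46760283] [ 559.6029638  -199.9338113   159.93999039]
```

View pics/w3.png

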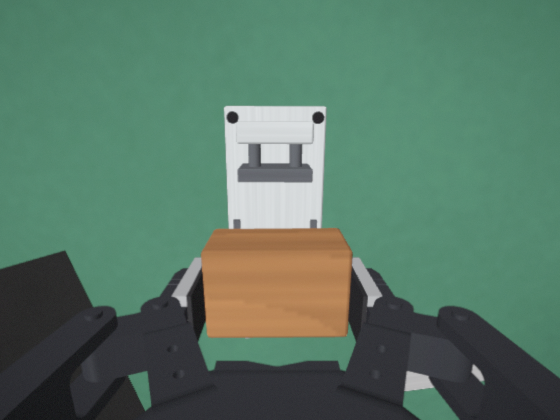

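The blank is held level, top corners about (205,248), (349,248), (347,335) and (207,335). Beyond it are the plate's far corners (225,107) and (325,107), and the stop and fence.

```bash
python3 - <<'E'
from h import *
m=np.load("w3.npy",allow_pickle=True).item(); np.set_printoptions(precision=2,suppress=True)
b=plane(m,[[205,248],[349,248],[347,335],[207,335],[215,229],[342,229]],[174.5]*4+[144.5]*2)
v=plane(m,[[225,107],[325,107],[228,220],[323,220]],[12.]*4)
s=plane(m,[[240,181],[312,181],[237,142],[313,142],[238,124],[312,124]],[50.]*6)
t=np.array([559.4,-200.4])
a=2.859; M=np.array([[np.cos(a),np.sin(a)],[np.sin(a),-np.cos(a)]])  # tool x,y
for n,p in(("blank",b),("vice",v),("stop,fence",s)): print(n); print((p[:,:2]-t)@M.T)
e=v[1]-v[0]; print("yaw", np.arctan2(e[1],e[0]))
E
```

```text
blank
[[ 21.55 -28.07]
 [ 21.57  27.04]
 [-17.11  28.6 ]
 [-17.11 -29.52]
 [ 19.25 -29.75]
 [ 19.28  30.3 ]]
vice
[[ 79.77 -42.49]
 [ 79.86  38.9 ]
 [-16.24 -43.74]
 [-16.2   40.99]]
stop,fence
[[ 25.58 -27.79]
 [ 25.62  25.9 ]
 [ 54.06 -29.14]
 [ 54.11  25.78]
 [ 66.62 -28.04]
 [ 66.67  24.68]]
yaw 1.2892598777941173
```

```bash
python3 -m inch '-1 -1.5 25 0 0 0 50; 0 0 30 0 0 0 50; 0 0 20 0 0 0 50; 0 0 15 0 0 0 50; 0 0 10 0 0 0 50; 0 0 10 0 0 0 50; 0 0 10 0 0 0 50; 0 0 0 0 0 0 50; 0 0 0 0 0 0 50'
python3 -m inch '0 0 5 0 0 0 50; 0 0 4 0 0 0 50; 0 0 3 0 0 0 50; 0 0 0 0 0 0 50; 0 0 0 0 0 0 50'
```

```text
clock: 10.7
tcp_pos: [560.3, -202.8, 40.5]
ee_rot: [0.0, 0.141, 0.99, 0.0]
ft_force: [-0.3, -1.1, -0.6]
width: 59.1
gripper_force: 44.1
clock: 11.2
tcp_pos: [560.1, -202.9, 28.5]
ee_rot: [0.0, 0.141, 0.99, -0.0]
ft_force: [-0.9, 0.6, 2.3]
width: 59.4
gripper_force: 44.5
```

```bash
python3 -m inch '0 0 1 0 0 0 50; 0 0 0 0 0 0 85; 0 0 0 0 0 0 85; 0 0 0 0 0 0 85; 0 0 0 0 0 0 85; 0 0 -20 0 0 0 85; 0 0 -30 0 0 0 85; 0 0 -40 0 0 0 85; 0 0 -40 0 0 0 85; -30 0 -30 0 0 0 85; 0 0 0 0 0 0 85; 0 0 0 0 0 0 85'
python3 - <<'E'
from h import *
from cell import bot
m=bot.camera_model("wrist"); cv2.imwrite("pics/w4.png",bot.camera("wrist")[:,:,::-1]); np.save("w4.npy",m,allow_pickle=True); print(m['eye'],bot.state()['tcp_pos'],bot.state()['joint_pos'])
E
```

```text
clock: 12.4
tcp_pos: [589.2, -211.2, 187.5]
ee_rot: [0.0, 0.141, 0.99, -0.0]
ft_force: [-0.9, 0.6, -1.1]
width: 85.0
gripper_force: 0.0
[ 523.57789232 -192.29399692  318.99573164] [ 588.08433011 -210.99451668  186.30914681] [ 0.48686941  0.48257138 -0.30659605  1.64215275  0.16266164  1.04365574
  1.41788767]
```

View pics/w4.png

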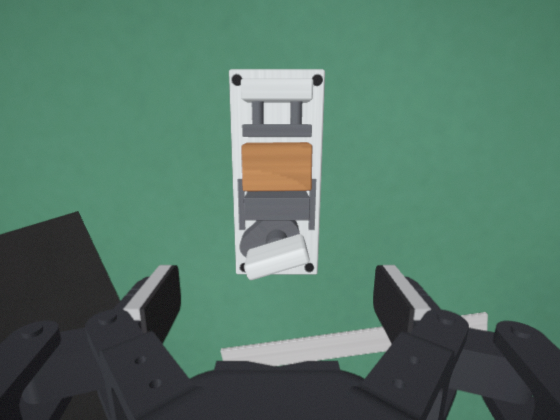

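The blank sits flat between jaw and stop, at rows 143–190. The cam's nose points left, and its bar's top lower edge runs (250,278)–(308,263).

```bash
python3 - <<'E'
from h import *
m=np.load("w4.npy",allow_pickle=True).item(); np.set_printoptions(precision=2,suppress=True)
t=np.array([588.6,-211.1])
a=2.859; M=np.array([[np.cos(a),np.sin(a)],[np.sin(a),-np.cos(a)]])
f=lambda uv,z:(plane(m,uv,[float(z)]*len(uv))[:,:2]-t)@M.T
b=f([[250,278],[308,263],[302,245],[246,260]],92); print("bar",b,b.mean(0)); d=b[0]-b[1]; print("cam",np.arctan2(-d[1],d[0]))
b=f([[242,145],[312,144],[312,190],[242,190]],42); print("blank",b,b.mean(0))
b=f([[230,70],[324,70],[318,273],[236,274]],12); print("vice",b, "bed x", b[:2,0].mean()-81,b[2:,0].mean()+115)
E
```

```text
bar [[-47.4  -20.24]
 [-35.01  23.72]
 [-20.53  18.9 ]
 [-32.52 -22.9 ]] [-33.87  -0.13]
cam 1.8455853430355458
blank [[ 48.8  -28.59]
 [ 49.58  29.55]
 [ 10.68  30.66]
 [ 10.72 -29.69]] [29.94  0.48]
vice [[110.84 -40.3 ]
 [110.82  41.43]
 [-82.38  42.68]
 [-83.43 -41.64]] bed x 29.82896025787562 32.096017458285615
```

```bash
python3 -m inch '-18 0 0 0 0 0.144 85; 0 0 0 0 0 0.144 85; 0 0 0 0 0 0.144 85; 0 0 0 0 0 0.144 85; 0 0 0 0 0 0.144 85; 0 0 0 0 0 0.144 85; 0 0 0 0 0 0.144 85; 0 0 0 0 0 0.144 85; 0 0 0 0 0 0.144 85; 0 0 0 0 0 0 85; 0 0 0 0 0 0 85'
python3 - <<'E'
from h import *
from cell import bot
s=bot.state(); a=2.859; bed=np.array([588.6,-211.1])+30.5*np.array([np.cos(a),np.sin(a)]); piv=bed-67.5*np.array([np.cos(a),np.sin(a)])
print(s['tcp_pos'],s['ee_rot'],s['joint_pos'],piv, rot(s['ee_rot']).T[:2,:2]@(piv-s['tcp_pos'][:2]))
x=rot(s['ee_rot'])[:,0]; print("toolx vice angle",np.arctan2(x[1],x[0])-a)
E
```

```text
clock: 13.55
tcp_pos: [605.3, -215.8, 186.0]
ee_rot: [-0.001, 0.709, 0.705, -0.001]
ft_force: [0.3, 0.1, -0.9]
width: 85.5
gripper_force: 0.0
[ 605.25412818 -215.84928014  186.01132702] [-9.79829964e-04  7.08723241e-01  7.05485616e-01 -6.73153397e-04] [ 0.27591307  0.49078822 -0.0124357   1.61076413  0.00700431  1.04245328
  0.25682138] [ 624.13242144 -221.41731683] [-5.48153062 18.90353521]
toolx vice angle -1.2927828736571714
```

```bash
python3 -m inch '-5 19 15 0 0 0 85; 0 0 30 0 0 0 85; 0 0 30 0 0 0 85; 0 0 25 0 0 0 85; 0 0 15 0 0 0 85; 0 0 0 0 0 0 85; 0 0 0 0 0 0 10; 0 0 0 0 0 0 10; 0 0 0 0 0 0 10; 0 0 0 0 0 0 10; 0 0 0 0 0 0 10; 0 0 0 0 0 0 10' 40
```

```text
clock: 14.75
tcp_pos: [623.8, -221.4, 73.1]
ee_rot: [-0.001, 0.71, 0.704, -0.001]
ft_force: [-7.5, 2.1, 9.0]
width: 13.6
gripper_force: 40.1
```

```bash
python3 -m inch '0 0 0 0 0 0.1 10; 0 0 0 0 0 0.14 10; 0 0 0 0 0 0.14 10; 0 0 0 0 0 0.14 10; 0 0 0 0 0 0.14 10; 0 0 0 0 0 0.14 10; 0 0 0 0 0 0.1 10; 0 0 0 0 0 0 10' 60
python3 - <<'E'
from h import *
from cell import bot
s=bot.state(); x=rot(s['ee_rot'])[:,0]; print(np.arctan2(x[1],x[0])-2.859,s['joint_pos'],s['wrist_torque'],s['ft_force'])
E
```

```text
clock: 15.55
tcp_pos: [623.8, -221.5, 73.2]
ee_rot: [-0.0, 0.946, 0.323, -0.001]
ft_force: [-7.7, 0.8, 8.5]
width: 13.1
gripper_force: 61.1
-2.2007180883110538 [ 0.11876108  0.65182831  0.21926009  1.65744841 -0.17526696  0.85386789
 -0.50228696] [ 0.07603291  1.43269582 -0.07981053] [-7.67896206  0.76773749  8.47912275]
```

Turning well; 0.94 rad to go.

```bash
python3 -m inch '0 0 0 0 0 0.14 10; 0 0 0 0 0 0.14 10; 0 0 0 0 0 0.14 10; 0 0 0 0 0 0.14 10; 0 0 0 0 0 0.14 10; 0 0 0 0 0 0.14 10; 0 0 0 0 0 0.1 10; 0 0 0 0 0 0 10; 0 0 0 0 0 0 10'
python3 - <<'E'
from h import *
from cell import bot
s=bot.state(); x=rot(s['ee_rot'])[:,0]; print(np.arctan2(x[1],x[0])-2.859,s['joint_pos'],s['wrist_torque'],s['ft_force'])
E
```

```text
clock: 16.45
tcp_pos: [623.8, -221.5, 73.1]
ee_rot: [-0.0, 0.99, -0.139, -0.001]
ft_force: [-5.8, 1.1, 8.3]
width: 12.8
gripper_force: 61.2
-3.1383154721583546 [-0.04061565  0.68552594  0.4617806   1.66956875 -0.37541081  0.87788156
 -1.27577803] [ 0.20567869  1.42888919 -0.35522846] [-5.8316626  1.1217493  8.3052144]
```

```bash
python3 -m inch '0 0 0 0 0 0 85; 0 0 0 0 0 0 85; 0 0 0 0 0 0 85; 0 0 0 0 0 0 85; 0 0 0 0 0 0 85; 0 0 -20 0 0 0 85; 0 0 -30 0 0 0 85; 0 0 -40 0 0 0 85; 0 0 -40 0 0 0 85; 0 0 0 0 0 0 85; 0 0 0 0 0 0 85'
python3 - <<'E'
from h import *
from cell import bot
w=bot.camera("wrist")[:,:,::-1]; s=bot.camera("scene")[:,:,::-1]
f=lambda c:cv2.resize(c,(400,440),interpolation=cv2.INTER_CUBIC)
cv2.imwrite("pics/end.png",np.hstack([cv2.resize(w,(400,300)),f(s[165:275,115:215])[:300]]) )
E
```

```text
clock: 17.55
tcp_pos: [625.7, -221.5, 203.4]
ee_rot: [-0.0, 0.99, -0.139, 0.001]
ft_force: [-0.8, 0.3, -1.2]
width: 84.9
gripper_force: 0.0
```

View pics/end.png

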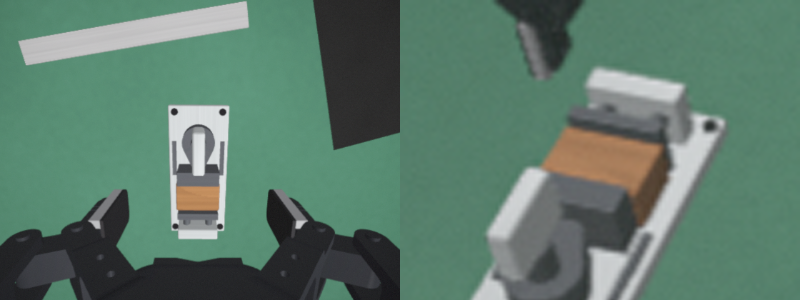

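The cam's bar at (198,150) lies along the clamp axis. The blank at (198,197) is square and clamped between jaw and stop, and the stop is pushed in toward the fence. The gripper is clear, so I'm handing in.

```bash
python3 -c "
from cell import bot
print(bot.close_job())"
```

```text
the job is handed in; nothing more can be done
None
```

I moved the thick blank to the vice bed and turned the cam to its high point; the last pictures show it clamped squarely against the sprung stop. I handed the job in at about 17.6 s, and no verdict came back.

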